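# Put the condiments back in the rack by height

## Task

Put the four condiments (mustard, olives, gherkins, mayonnaise) back in the wooden rack, one to a bay and in order of height, with the shortest in the bay nearest the black chopping board and the tallest at the other end, so that the cook at the board can see every one. Set each down upright and gently, without dropping it or knocking any over, and leave everything else on the worktop where it is.

Things in the scene. Friction and masses are not known exactly. Their poses are not given: they have to be found in the camera images.
- mustard: Shortest condiment: small round mustard jar, yellow contents, yellow lid, 80 mm tall, 52 mm diameter all the way up, about 0.16 kg. It is a plain upright cylinder, gripped most easily across the lid or just below it, from any side. Origin: centre of its underside; z up; yaw means nothing.
- olives: Second shortest: round olive jar, brown contents, black lid, 108 mm tall, 60 mm diameter all the way up, about 0.26 kg. It is a plain upright cylinder, gripped most easily across the lid or just below it, from any side. Origin: centre of its underside; z up; yaw means nothing.
- gherkins: Second tallest: round gherkin jar, green contents, green lid, 142 mm tall, 58 mm diameter all the way up, about 0.30 kg. It is a plain upright cylinder, gripped most easily across the lid or just below it, from any side. Origin: centre of its underside; z up; yaw means nothing.
- mayo: Tallest condiment: cream-coloured mayonnaise squeeze bottle, 180 mm tall, 56 mm diameter up to 126 mm, then a red cylindrical cap 44 mm in diameter and 54 mm tall by which it is gripped from above, about 0.32 kg. Origin: centre of its underside; z up; yaw means nothing.
- rack: Open wooden rack, 86 mm (its x) by 332 mm (its y), fixed to the worktop; four bays in a row, each 78 x 78 mm inside, centred at x = 0 and y = -123, -41, 41, 123 mm in its frame. Floor 6 mm above the worktop; walls 4 mm thick: long rims 26 mm high, dividers 24, end walls 40. Origin: centre of its underside; z up; its y is within 0.2 rad of the world's y.
- board: Black chopping board with a knife and a piece of bread on it, 300 x 200 mm, 10 mm thick, fixed, lying on the worktop well to the left (+y) or well to the right (-y) of the rack, which side varies. Origin: centre of its underside. It only tells which end of the rack is which.
- salt: Bystander: salt shaker with a steel top standing among the condiments, loose, 40 mm diameter, 85 mm tall. Not part of the job. Origin: centre of its underside.
- pepper: Bystander: dark wooden pepper mill with a steel knob standing among the condiments, loose, 40 mm diameter, 105 mm tall. Not part of the job. Origin: centre of its underside.
- dip_bowl: Bystander: small blue bowl near the robot, loose, 110 mm diameter, 48 mm tall. Origin: centre of its underside.
- marge_tub: Bystander: blue margarine tub with a yellow lid beyond the right (-y) end of the rack, loose, 143 (x) x 103 (y) x 60 mm tall. Origin: centre of its underside.

How it is judged (in metres and radians):
At the end, for the whole second after the job is handed in: Counted from the rack's end nearest the chopping board, mustard, olives, gherkins and mayonnaise stand one in each bay, within 18 mm of the bay's centre in each direction, on the bay's floor (underside 2 to 10 mm above the worktop), upright within 0.06 rad, at rest (under 20 mm/s) and released (((y of board in the frame of rack above 0 m and x of mustard in the frame of rack between -0.018 and 0.018 m and y of mustard in the frame of rack between 0.105 and 0.141 m and x of olives in the frame of rack between -0.018 and 0.018 m and y of olives in the frame of rack between 0.023 and 0.059 m and x of gherkins in the frame of rack between -0.018 and 0.018 m and y of gherkins in the frame of rack between -0.059 and -0.023 m and x of mayo in the frame of rack between -0.018 and 0.018 m and y of mayo in the frame of rack between -0.141 and -0.105 m) or (y of board in the frame of rack below 0 m and x of mustard in the frame of rack between -0.018 and 0.018 m and y of mustard in the frame of rack between -0.141 and -0.105 m and x of olives in the frame of rack between -0.018 and 0.018 m and y of olives in the frame of rack between -0.059 and -0.023 m and x of gherkins in the frame of rack between -0.018 and 0.018 m and y of gherkins in the frame of rack between 0.023 and 0.059 m and x of mayo in the frame of rack between -0.018 and 0.018 m and y of mayo in the frame of rack between 0.105 and 0.141 m)) and z of mustard in the frame of rack between 0.002 and 0.01 m and angle between each of mustard, olives, gherkins, mayo's own z axis and vertical below 0.06 rad and linear speed of each of mustard, olives, gherkins, mayo below 0.02 m/s and contact force between each of mustard, olives, gherkins, mayo and the fingers below 0.05 N and z of olives in the frame of rack between 0.002 and 0.01 m and z of gherkins in the frame of rack between 0.002 and 0.01 m and z of mayo in the frame of rack between 0.002 and 0.01 m); the robot touches nothing.
It fails at once if a condiment is knocked over (tilted by more than 0.5 rad) (angle between any of mustard, olives, gherkins, mayo's own z axis and vertical above 0.5 rad).
It fails at once if a condiment is dropped (moves faster than 0.5 m/s while the fingers do not hold it) ((contact force between mustard and the fingers below 0.05 N and linear speed of mustard above 0.5 m/s) or (contact force between olives and the fingers below 0.05 N and linear speed of olives above 0.5 m/s) or (contact force between gherkins and the fingers below 0.05 N and linear speed of gherkins above 0.5 m/s) or (contact force between mayo and the fingers below 0.05 N and linear speed of mayo above 0.5 m/s)).
It fails at once if the salt, the pepper mill, the small bowl or the margarine tub is pushed more than 20 mm from its place (distance of any of salt, pepper, dip_bowl, marge_tub from where it was at the start of the episode above 0.02 m).
It also fails if it takes over 102 s, if anything falls off the work surface, if the arm or the gripper's body presses on something with over 40 N, if the wrist force passes 120 N, or if a joint passes its speed limit or range.

## Robot

A 6-joint arm with a two-finger parallel gripper is mounted at the origin on the work surface. World frame = base frame: x ahead of the robot, y to its left, z up, the work surface at z = 0. Lengths are in mm, angles in rad, forces in N, time in s.
With the tool pointing down it reaches from about 300 to 1000 mm from the base axis. Payload 5.1 kg.
Tool frame: the origin (TCP) lies midway between the tips of the shut fingers; the grasp point (between the pads) lies 19 mm behind it; z points along the fingers, y is the line along which they close (so a half turn about z gives the same grasp; the last joint's range is limited). The gripper opens to 95 mm and grips with 3 to 60 N. Pads are 20 mm wide; open, the fingers measure 119 mm over their backs; the gripper's body (75 mm by 180 mm) begins 59 mm behind the grasp point.
Start: joints at [-1.43, 0.124, 1.65, -0, 1.367, -0.083], TCP at [144.226, -633.785, 214.656] pointing down, gripper open.
Joint ranges: [-2.61, 2.61], [-1.02, 2.33], [0.03, 2.71], [-1.35, 4.49], [0.32, 2.68], [-2.91, 2.91]. Speed limits (rad/s): [2.57, 2.57, 3.14, 3.14, 3.14, 3.14].

## Interface

Orientations are given as [roll, pitch, yaw] about the fixed x, y, z axes, in that order (R = Rz(yaw) Ry(pitch) Rx(roll)).
In Python, from plant import * gives the robot as it stands. Calls block until the motion is done:
- movep(position, orientation): joint-space move of the TCP to a pose.
- servo_line(position, rot=None, vel=150): straight line of the TCP; rot=None keeps the orientation; vel is the mean speed in mm/s.
- set_joints(angles): joint-space move.
- gripper_open() and close_gripper(): open the fingers fully, or close them until they stop; the grip force is fixed at half the most.
- hold(seconds).
- inverse_kinematics(position, orientation): joint angles nearest the present ones, or None.
- get_state(): the state.
- camera(name): name is "scene" or "top"; returns a dict with "frame" (480x640x3 uint8, blue, green, red), "K" (3x3 intrinsics, pixels), "R" (3x3) and "t" (3): a world point X has camera coordinates R X + t. Camera axes: x right, y down, z forward; pixel columns grow to the right and rows downward; lengths in mm; the calibration is good to about 2 mm. A picture is of the moment at which its call begins. There is no depth.
A pose or a line that the arm cannot do raises IKError and nothing moves.
- close_job(): hands the job in; it is judged then, once.
The state is a dict: "time_s": time; "joints": joint angles; "joint_vel": joint speeds; "joint_efforts": joint torques, N m; "tcp_pos": TCP position; "tool_rot": TCP orientation; "force": force on the tool from outside, world axes, zero at the start; "moment": the same for the moment, N m; "opening": opening from 0.0 (shut) to 1.0 (fully open); "gripper_force": force on a finger pad.
Only numpy, scipy, OpenCV 4.12 (cv2) and the standard library are available. Lean on these libraries where they do the work, as an engineer would, in place of code of your own. Each camera call takes 0.05 s, during which the arm holds its last target. There are 200 camera calls.

## Working session

There is one attempt and no reset: what is moved stays moved. The work goes in short steps, each a Python script; the robot and the scene stay as the last script left them, time stands still between calls to the robot, and variables do not carry over. Pictures are saved under pics/ and viewed, at most 14 in all, crops included, and the job is handed in when it is done.

```bash
mkdir -p pics; ls
python3 - <<'E'
from plant import *
import cv2,pickle
d={n:camera(n) for n in("scene","top")}
pickle.dump(d,open("c0.pkl","wb"))
for n in d:
    cv2.imwrite(f"pics/{n}0.png",d[n]["frame"]);print(n,d[n]["K"],d[n]["R"],d[n]["t"])
print(get_state())
E
```

```text
pics
scene [[526.55788569   0.         332.13531763]
 [  0.         526.55788569 248.51864078]
 [  0.           0.           1.        ]] [[ 0.07653399  0.99705787 -0.00426104]
 [ 0.59385716 -0.04901641 -0.803076  ]
 [-0.80092211  0.05893216 -0.59586137]] [ -61.47344579 -246.17932432 1862.96314288]
top [[511.96731912   0.         322.35446348]
 [  0.         511.96731912 240.20740017]
 [  0.           0.           1.        ]] [[-0.01399801 -0.99975882  0.01692193]
 [-0.99375462  0.01203623 -0.11093644]
 [ 0.11070601 -0.01836914 -0.99368343]] [   3.24051249  507.64911707 1535.77206963]
{'time_s': 0.1, 'joints': array([-1.42960676e+00,  1.24439392e-01,  1.65154184e+00, -1.62880701e-05,
        1.36751889e+00, -8.25828837e-02]), 'joint_vel': array([ 1.81896435e-04, -2.29266372e-03, -4.19902759e-03,  5.02278457e-04,
       -1.20948277e-03, -4.42003601e-05]), 'joint_efforts': array([ 1.14551285e-04, -4.18880188e+01, -3.61097145e+01,  7.76232616e-02,
        4.61395620e-02, -7.14430985e-05]), 'tcp_pos': array([ 144.13580559, -633.21215924,  213.50770144]), 'tool_rot': array([-3.13969037e+00, -1.41453141e-04,  2.23775622e-01]), 'force': array([-0.57466205, -0.63278994,  0.67151647]), 'moment': array([0.05369382, 0.03249857, 0.00190475]), 'gripper_force': 0.0, 'opening': 0.9997359138475176}
```

View pics/top0.png

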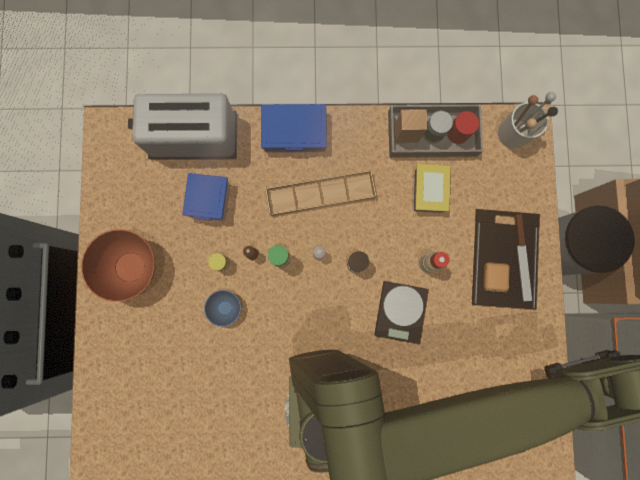

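View pics/scene0.png

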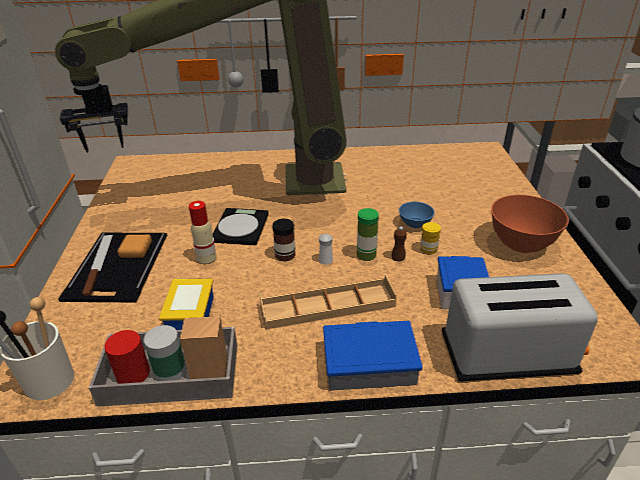

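The board, with the knife and bread, is at top-view (505,260), so it is on the -y side and the mustard goes in the -y end bay. In the top view the rack is at about (321,193), mustard (217,262), pepper (250,253), gherkins (278,256), salt (319,252), olives (358,262) and the mayo cap (440,260).

```bash
cat > h.py <<'E'
import numpy as np,cv2
def ray(c,uv,z):
    K,R,t=(np.array(c[k],float) for k in "KRt"); t=t.ravel()
    d=R.T@np.linalg.inv(K)@[uv[0],uv[1],1]; o=-R.T@t
    return (o+d*(z-o[2])/d[2])[:2]
def proj(c,X):
    p=np.array(c["K"])@(np.array(c["R"])@np.array(X,float)+np.array(c["t"]).ravel()); return p[:2]/p[2]
E
python3 - <<'E'
import pickle,cv2,numpy as np
from h import *
d=pickle.load(open("c0.pkl","rb"));c=d["top"];f=c["frame"]
cv2.imwrite("pics/rack.png",cv2.resize(f[160:225,255:390],None,fx=5.8,fy=5.8,interpolation=cv2.INTER_CUBIC))
cv2.imwrite("pics/obj.png",cv2.resize(f[235:280,200:460],None,fx=3,fy=3,interpolation=cv2.INTER_CUBIC))
hsv=cv2.cvtColor(f,cv2.COLOR_BGR2HSV)
for n,p in dict(mustard=(217,262),pepper=(250,253),gher=(278,256),salt=(319,252),olive=(358,262),mayo=(441,260),bowl=(223,308),tub=(433,188)).items():
    print(n,hsv[p[1],p[0]],[ray(c,p,z).round() for z in (0,80,180)])
E
```

```text
mustard [ 27 124 187] [array([447., 322.]), array([441., 307.]), array([434., 288.])]
pepper [ 12 138  94] [array([474., 221.]), array([467., 211.]), array([458., 198.])]
gher [ 58  92 153] [array([463., 134.]), array([457., 129.]), array([449., 122.])]
salt [ 19  32 173] [array([474.,   7.]), array([467.,   8.]), array([458.,   9.])]
olive [15 92 86] [array([ 441., -113.]), array([ 436., -106.]), array([429., -98.])]
mayo [ 38  16 191] [array([ 444., -372.]), array([ 439., -352.]), array([ 432., -327.])]
bowl [105  66 136] [array([306., 303.]), array([308., 289.]), array([309., 271.])]
tub [ 33  24 189] [array([ 672., -356.]), array([ 655., -336.]), array([ 634., -312.])]
```

View pics/rack.png

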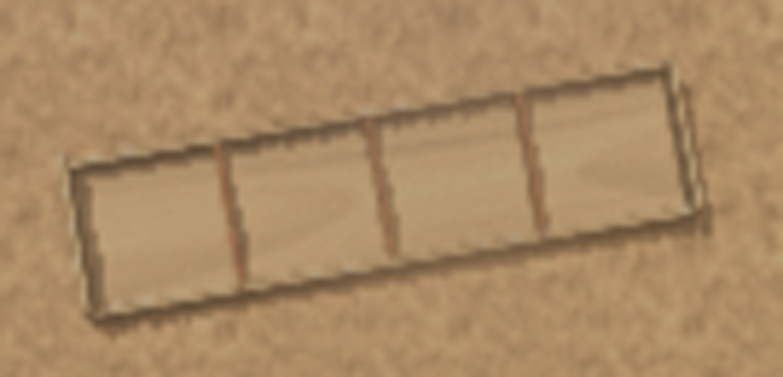

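View pics/obj.png

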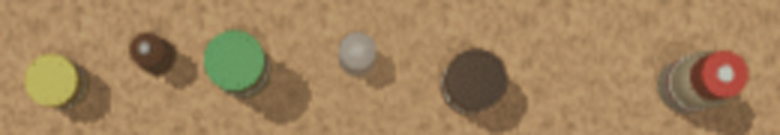

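The rack crop shows three brown dividers, with crop ends at (222,145)-(240,292), (373,120)-(394,262) and (521,97)-(543,235). The object crop shows the lids clearly: yellow (51,79), green (235,61), black (475,79), and the red cap with its nozzle (725,73). Pepper is at (147,48) and salt at (357,52).

Run:
```python
import pickle,cv2,numpy as np
from h import *
d=pickle.load(open("c0.pkl","rb"))
P=[]
c=d["top"]
D=[((222,145),(240,292)),((373,120),(394,262)),((521,97),(543,235))]
for a,b in D:
    m=[ray(c,[(q[0]+.5)/5.8-.5+255,(q[1]+.5)/5.8-.5+160],24) for q in (a,b)]
    P.append((m[0]+m[1])/2); print("div",m,np.linalg.norm(m[0]-m[1]))
print("mids",P,np.linalg.norm(P[0]-P[1]),np.linalg.norm(P[1]-P[2]))
v=P[0]-P[2]; print("rack c",np.mean(P,0),"yaw",np.arctan2(-v[0],v[1]))
H={'mustard':80,'gher':142,'olive':108,'mayo':180}
box={'top':{'mustard':(205,250,230,275),'gher':(265,244,292,270),'olive':(345,250,372,275),'mayo':(428,248,452,270)},
 'scene':{'mustard':(415,218,445,258),'gher':(352,205,384,265),'olive':(268,215,300,264),'mayo':(185,197,220,266)}}
rng={'mustard':((24,100,90),(34,255,255)),'gher':((45,60,50),(80,255,255)),'olive':((0,0,0),(179,255,85)),'mayo':((165,120,60),(179,255,255))}
for cam in d:
    c=d[cam];hsv=cv2.cvtColor(c["frame"],cv2.COLOR_BGR2HSV)
    for n,(x0,y0,x1,y1) in box[cam].items():
        s=hsv[y0:y1,x0:x1]; m=cv2.inRange(s,*map(np.array,rng[n]))
        if n=='mayo': m|=cv2.inRange(s,(0,150,60),(6,255,255))
        ct=max(cv2.findContours(m,0,1)[0],key=cv2.contourArea)
        (u,w),r=cv2.minEnclosingCircle(ct); bb=cv2.boundingRect(ct)
        print(cam,n,(u+x0,w+y0),"r",r,"bb",bb[0]+x0,bb[1]+y0,bb[2:],ray(c,(u+x0,w+y0),H[n]).round(1))
        # ray at top edge of lid: far rim
        print("    far rim", ray(c,(bb[0]+x0+bb[2]/2-.5,bb[1]+y0-.5),H[n]).round(1))
```

```text
div [array([682.57586281,  85.47101032]), array([602.94872502,  76.52403443])] 80.12820633269956
div [array([695.37476026,   4.64505447]), array([618.21317509,  -5.51094469])] 77.82708104653949
div [array([707.14274975, -74.84716187]), array([631.94446573, -85.17808174])] 75.90461004195724
mids [array([642.76229392,  80.99752237]), array([ 6.56793968e+02, -4.32945111e-01]), array([669.54360774, -80.01262181])] 82.63055671389952 80.59452999419204
rack c [6.56366623e+02 1.83985151e-01] yaw 0.1648240928645894
scene mustard (431.0, 227.5) r 8.139510154724121 bb 423 222 (17, 11) [448.8 305.1]
    far rim [419.  311.9]
scene gher (367.8516483306885, 215.46703338623047) r 10.444011688232422 bb 358 208 (21, 17) [467.5 122.4]
    far rim [427.8 128. ]
scene olive (283.0, 231.5) r 13.82941722869873 bb 272 219 (22, 26) [ 475.  -106.5]
    far rim [ 411.3 -107.8]
scene mayo (197.73529434204102, 212.67647075653076) r 12.623538970947266 bb 189 201 (19, 25) [ 476.1 -321.1]
    far rim [ 415.3 -328.1]
top mustard (216.52919673919678, 261.19343090057373) r 8.567349433898926 bb 208 253 (18, 17) [443.8 308.5]
    far rim [469.3 308.8]
top gher (277.54522609710693, 254.85678386688232) r 9.963661193847656 bb 268 245 (20, 20) [455.  125.6]
    far rim [484.3 125.6]
top olive (358.12195110321045, 261.7560977935791) r 9.756959915161133 bb 349 252 (19, 20) [ 434.9 -104.3]
    far rim [ 464.6 -104.6]
top mayo (440.67647075653076, 259.3382349014282) r 7.792344570159912 bb 433 252 (16, 16) [ 433.7 -325.9]
    far rim [ 455.4 -326.3]
```

Lid positions from the two views agree to within a few mm. I'll cross-check the rack in the scene view.

Run:
```python
import pickle,cv2
d=pickle.load(open("c0.pkl","rb"))
cv2.imwrite("pics/rack2.png",cv2.resize(d["scene"]["frame"][272:332,250:405],None,fx=5,fy=5,interpolation=cv2.INTER_CUBIC))
```

```text
(no output)
```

View pics/rack2.png

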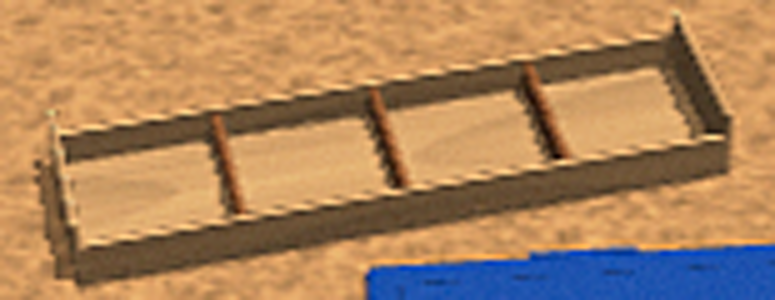

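The scene crop gives end-wall top corners at about (52,115) and (678,18) on the robot side and (78,247) and (730,120) on the far side. Divider ends are (215,116)-(240,212), (375,92)-(404,187) and (528,66)-(563,157).

Run:
```python
import pickle,numpy as np
from h import *
d=pickle.load(open("c0.pkl","rb"));c=d["scene"];t=d["top"]
S=lambda q:[(q[0]+.5)/5-.5+250,(q[1]+.5)/5-.5+272]
T=lambda q:[(q[0]+.5)/5.8-.5+255,(q[1]+.5)/5.8-.5+160]
A=[];B=[]
def add(c,uv,z,l): A.append(l);B.append(ray(c,uv,z))
# scene: image left = -y
for p,l in [((52,115),(-43,-166)),((678,18),(-43,166)),((730,120),(43,166))]: add(c,S(p),40,l)
for p,l in [((215,118),(-39,-82)),((375,93),(-39,0)),((528,67),(-39,82)),((240,212),(39,-82)),((404,187),(39,0)),((563,157),(39,82))]: add(c,S(p),24,l)
# top: image left = +y, up = +x
for p,l in [((222,145),(39,82)),((240,292),(-39,82)),((373,120),(39,0)),((394,262),(-39,0)),((521,97),(39,-82)),((543,235),(-39,-82))]: add(t,T(p),24,l)
for p,l in [((68,160),(43,166)),((90,318),(-43,166)),((672,66),(43,-166)),((695,212),(-43,-166))]: add(t,T(p),40,l)
A=np.array(A,float);B=np.array(B)
for s in (slice(0,9),slice(9,None),slice(None)):
    a,b=A[s],B[s];am,bm=a.mean(0),b.mean(0)
    U,_,V=np.linalg.svd((a-am).T@(b-bm));R=(U@V).T;o=bm-R@am
    print(o.round(1),np.arctan2(R[1,0],R[0,0]).round(4),"\n",(b-a@R.T-o).round(1).tolist())
```

```text
[661.8  -1.2] 0.1539 
 [[3.1, 3.9], [4.3, -2.0], [0.1, -2.0], [2.7, 0.6], [2.8, 1.5], [1.4, 0.8], [-4.9, -0.4], [-3.4, -0.8], [-6.0, -1.5]]
[6.557e+02 3.000e-01] 0.1546 
 [[1.0, -1.8], [-1.6, 1.2], [1.1, -1.6], [1.1, 0.2], [0.3, -0.1], [2.2, 1.6], [-0.8, -4.8], [-0.4, -2.9], [-4.4, 2.6], [1.6, 5.6]]
[ 6.586e+02 -4.000e-01] 0.1526 
 [[6.5, 3.1], [7.3, -2.8], [3.1, -2.7], [6.1, -0.2], [6.0, 0.7], [4.6, -0.1], [-1.5, -1.1], [-0.2, -1.5], [-2.9, -2.3], [-2.1, -1.1], [-4.6, 1.8], [-1.8, -0.9], [-1.8, 0.8], [-2.5, 0.7], [-0.6, 2.2], [-4.1, -4.1], [-3.6, -2.4], [-7.0, 3.5], [-1.0, 6.3]]
```

```bash
cat > pp.py <<'E'
import numpy as np
from plant import *
RC,RY=np.array([657.,-.3]),.155
J={'mustard':((444.5,308.5),43,-123),'olives':((436.5,-105.5),71,-41),'gherkins':((456,125.5),103,41),'mayo':((435,-326),139,123)}
PICK,PLACE=[np.pi,0,np.pi/2],[np.pi,0,np.pi/2+RY]
def run(n):
    (x,y),zt,by=J[n]; up=zt+165
    b=RC+np.array([-np.sin(RY),np.cos(RY)])*by
    if get_state()['tcp_pos'][2]<up-20:
        p=get_state()['tcp_pos']; servo_line([p[0],p[1],up],vel=250)
    movep([x,y,up],PICK)
    servo_line([x,y,zt+20],vel=200); servo_line([x,y,zt],vel=60)
    close_gripper(); s=get_state(); print(n,'open mm',s['opening']*95,s['gripper_force'],s['tcp_pos'].round(1),s['time_s'])
    assert s['gripper_force']>5
    servo_line([x,y,zt+25],vel=60); servo_line([x,y,up],vel=200)
    servo_line([*b,up],PLACE,vel=200)
    servo_line([*b,zt+30],vel=200); servo_line([*b,zt+10],vel=50); hold(.3)
    f0=get_state()['force'].copy(); z=zt+10
    while z>zt+3:
        z-=1; servo_line([*b,z],vel=15); s=get_state()
        if np.linalg.norm(s['force']-f0)>4: break
    print('down at',z-zt,s['tcp_pos'].round(1),(s['force']-f0).round(1))
    hold(.3); gripper_open(); hold(.2)
    servo_line([*b,zt+30],vel=80); servo_line([*b,up],vel=250)
    print('done',get_state()['time_s'])
E
python3 - <<'E'
from pp import *
import cv2
for n in J:
    (x,y),zt,by=J[n]; b=RC+np.array([-np.sin(RY),np.cos(RY)])*by
    for p,o in(([x,y,zt],PICK),([x,y,zt+165],PICK),([*b,zt+165],PLACE),([*b,zt],PLACE)):
        if inverse_kinematics(p,o) is None: print('IK?',n,p)
run('mustard')
cv2.imwrite('pics/a1.png',camera('top')['frame'][150:330,180:470].repeat(2,0).repeat(2,1))
E
```

```text
mustard open mm 51.77971404676396 29.998183250427246 [444.6 308.5  43.1] 5.675
down at 5 [ 676.2 -121.9   49.1] [-1.3  1.6  7.5]
done 15.1583
```

View pics/a1.png

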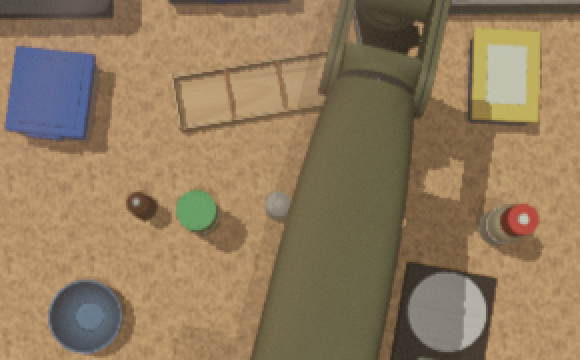

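The arm hides the mustard bay in the top view, so I'll check it from the scene camera. The touchdown height (~6 mm) matches the rack floor.

Run:
```python
from pp import *
import cv2
cv2.imwrite('pics/a2.png',cv2.resize(camera('scene')['frame'][190:340,150:450],None,fx=2.6,fy=2.6,interpolation=cv2.INTER_CUBIC))
```

```text
(no output)
```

View pics/a2.png

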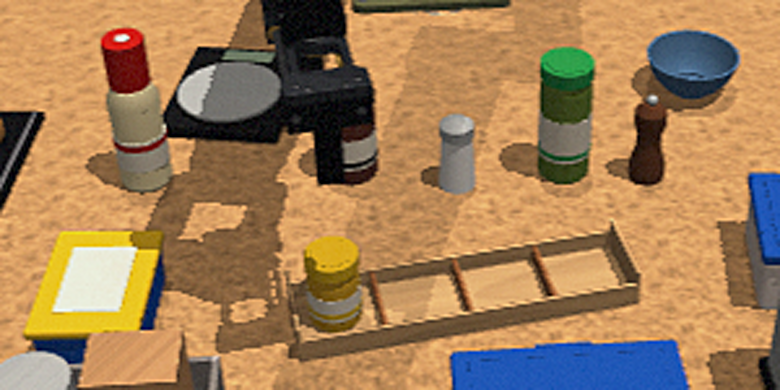

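The mustard stands centred in the end bay on the board side, at crop (333,285), and nothing else has moved. On to the olives.

Run:
```python
from pp import *
import cv2
run('olives')
cv2.imwrite('pics/a3.png',cv2.resize(camera('scene')['frame'][190:340,150:450],None,fx=2.6,fy=2.6,interpolation=cv2.INTER_CUBIC))
```

```text
olives open mm 60.01267188416399 29.91949886083603 [ 436.9 -105.6   71.2] 18.4833
down at 5 [663.7 -40.9  77.2] [-2.6  0.   7.4]
done 26.6083
```

View pics/a3.png

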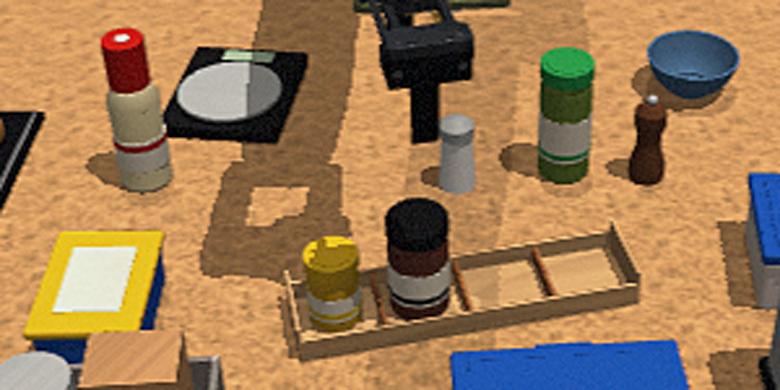

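The olives stand in the second bay at crop (417,260), clear of both dividers. Next come the gherkins and the mayo.

Run:
```python
from pp import *
import cv2
run('gherkins'); cv2.imwrite('pics/a4.png',camera('scene')['frame'])
run('mayo')
movep([430,-330,350],PICK)
s=camera('scene')['frame'][170:340,150:450]; t=camera('top')['frame'][140:330,180:480]
f=lambda a:cv2.resize(a,(780,int(a.shape[0]*780/a.shape[1])))
cv2.imwrite('pics/a5.png',cv2.resize(np.vstack([f(s),f(t)]),(480,None or int(480*(442+494)/780))))
print(get_state()['time_s'])
```

```text
gherkins open mm 57.530510025036634 29.986688196659088 [456.2 125.5 103.1] 30.0167
down at 5 [651.   40.2 109.1] [-0.9 -1.4  6.3]
done 38.05
mayo open mm 43.39883948956232 29.997815787792206 [ 435. -326.  139.] 42.1833
down at 5 [638.2 121.2 145. ] [-1.7 -0.8  5.2]
done 51.7833
53.7
```

View pics/a5.png

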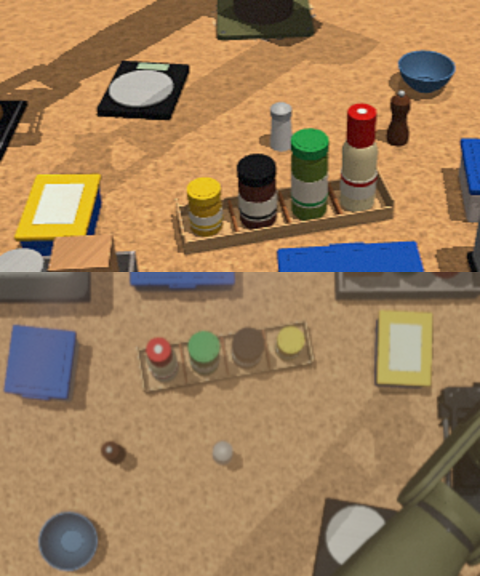

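All four stand in their bays in order, with mustard on the board side, and the bystanders are in place. I'll check the positions numerically before handing in.

Run:
```python
from plant import *
from h import *
RC,RY=np.array([657.,-.3]),.155
c=camera("top");h=cv2.cvtColor(c["frame"],cv2.COLOR_BGR2HSV)
b=lambda y:RC+np.array([-np.sin(RY),np.cos(RY)])*y
for n,H,by,rs in [('mustard',86,-123,[((24,110,90),(34,255,255))]),('olives',114,-41,[((0,0,0),(179,255,90))]),('gherkins',148,41,[((45,60,50),(80,255,255))]),('mayo',186,123,[((165,120,60),(179,255,255)),((0,150,60),(6,255,255))])]:
    u,v=proj(c,[*b(by),H]).astype(int); x0,y0=u-15,v-15
    s=h[y0:y0+30,x0:x0+30]; m=sum(cv2.inRange(s,*r) for r in rs)
    ct=max(cv2.findContours(m,0,1)[0],key=cv2.contourArea);(p,q),r=cv2.minEnclosingCircle(ct)
    e=ray(c,(p+x0,q+y0),H)-RC; R=np.array([[np.cos(RY),np.sin(RY)],[-np.sin(RY),np.cos(RY)]])
    print(n,(R@e).round(1),'want',by,'r',round(r,1))
```

```text
mustard [  -1.4 -122.1] want -123 r 8.2Traceback (most recent call last):
  File "<stdin>", line 9, in <module>
ValueError: max() iterable argument is empty
```

Run:
```python
from plant import *
from h import *
RC,RY=np.array([657.,-.3]),.155
c=camera("top");h=cv2.cvtColor(c["frame"],cv2.COLOR_BGR2HSV)
b=lambda y:RC+np.array([-np.sin(RY),np.cos(RY)])*y
for n,H,by,rs in [('olives',114,-41,[((0,0,0),(179,255,115))]),('gherkins',148,41,[((45,60,50),(80,255,255))]),('mayo',186,123,[((165,100,60),(179,255,255)),((0,150,60),(6,255,255))])]:
    u,v=proj(c,[*b(by),H]).astype(int); x0,y0=u-15,v-15
    s=h[y0:y0+30,x0:x0+30]; m=sum(cv2.inRange(s,*r) for r in rs)
    cs=cv2.findContours(m,0,1)[0]
    if not cs: print(n,s[15,15]); continue
    ct=max(cs,key=cv2.contourArea);(p,q),r=cv2.minEnclosingCircle(ct)
    e=ray(c,(p+x0,q+y0),H)-RC; R=np.array([[np.cos(RY),np.sin(RY)],[-np.sin(RY),np.cos(RY)]])
    print(n,(R@e).round(1),'want',by,'r',round(r,1))
print(close_job())
```

```text
olives [ -7.4 -39.7] want -41 r 11.8
gherkins [-1.7 41.5] want 41 r 9.7
mayo [ -2.7 120.9] want 123 r 7.7
the job is handed in; nothing more can be done
None
```

The job is handed in with no verdict returned: mustard, olives, gherkins and mayo stand upright in order from the board end; mustard, gherkins and mayo measured within 3 mm of their bay centres, and olives within about 7 mm, a rougher reading because its mask also took in shadow.

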